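# Release the service interlock of an X-ray unit: dial the code, shift the bolt one notch

## Robot

A 6-joint arm with a two-finger parallel gripper is mounted at the origin on the work surface. World frame = base frame: x ahead of the robot, y to its left, z up, the work surface at z = 0. Lengths are in m, angles in rad, forces in N, time in s.
With the tool pointing down it reaches from about 0.325 to 0.875 m from the base axis. Payload 4.4 kg.
Tool frame: the origin (TCP) lies midway between the tips of the shut fingers; the grasp point (between the pads) lies 19 mm behind it; z points along the fingers, y is the line along which they close (so a half turn about z gives the same grasp; the last joint's range is limited). The gripper opens to 85 mm and grips with 20 to 120 N. Pads are 22 mm wide; open, the fingers measure 114 mm over their backs; the gripper's body (76 mm by 85 mm) begins 54 mm behind the grasp point. The pads swing forward as they close: fully open they stand 13 mm farther back than shut.
Start: joints at [-1.415, 0.207, 1.542, -0, 1.393, -0.15], TCP at [0.174, -0.548, 0.195] pointing down, gripper open.
Joint ranges: [-2.73, 2.73], [-0.86, 2.22], [0.23, 2.46], [-1.11, 4.25], [0.08, 2.63], [-2.82, 2.82]. Speed limits (rad/s): [2.79, 2.79, 3.14, 3.14, 3.14, 3.14].

## Interface

Orientations are given as [roll, pitch, yaw] about the fixed x, y, z axes, in that order (R = Rz(yaw) Ry(pitch) Rx(roll)).
In Python, from cell import telemetry, camera, env gives the robot as it stands.
- The arm moves only by the shell command python3 -m jog 'ROWS' [OPENING]. ROWS is JSON, a list of rows, each a list of 2 entries, a list of its own where there are three numbers: the shift along the tool's x, y, z in m, then the turn, a rotation vector about the tool's x, y, z in degrees. In form: [[[tx, ty, tz], [ax, ay, az]], ...]. A call has exactly 5 rows; each row is the pose to reach, as a shift and turn from the pose commanded when the call began, along the tool's axes at that moment; what a row does not reach only later rows make up. A row lasts 1/8 s, in which the tool goes at most 62.5 mm and 10.7 degrees, less where a joint would pass 70% of its speed; a pose out of reach is approached as far as the arm can. A call with a gripper value outside its range is refused whole. OPENING is the closure, from -1 (fully open) to 1 (shut), so that 0 is half open, set as the call begins (- or left out, the last holds). The fingers move at their own pace and stop on an object; the grip force is fixed at half the most. Time passes only in rows, so rows that repeat a pose let the fingers close, or fill a call up. It gives the time, the measured TCP pose, the force, the opening and the grip force at its end, in the units of the state.
- telemetry.sense(): the state, without advancing time (a new reading comes with each control period).
- camera(name): name is "scene" or "side" or "wrist"; returns a dict with "color" (420x560x3 uint8, red, green, blue), "vfov" (degrees; the focal length in pixels is half the picture's height over the tangent of half this angle, whatever the lens; pixels are square), "cx", "cy" (the principal point, pixels), "k1" (the pictures are not rectified: a ray, as slopes to the right and down, at radius r is drawn at 1 + k1 r^2 times it, then the intrinsics apply), "origin" and "rotation" of the camera in the world. Camera axes: x right, y up, looking along -z (the intrinsics and any distortion apply to the point x, -y, -z); pixel columns grow to the right and rows downward; lengths in m; the calibration is good to about 2 mm. A picture is of the moment at which its call begins. There is no depth.
- env.job_done(): hands the job in; it is judged then, once.
The state is a dict: "time_s": time; "joint_pos": joint angles; "joint_vel": joint speeds; "effort": joint torques, N m; "eef_pos": TCP position; "eef_rot": TCP orientation; "contact_force": force on the tool from outside, world axes, zero at the start; "moment": the same for the moment, N m; "finger_gap": finger opening in m; "finger_force": force on a finger pad.
Only numpy, scipy, OpenCV 4.12 (cv2) and the standard library are available. Lean on these libraries where they do the work, as an engineer would, in place of code of your own. Each camera call takes 0.05 s, during which the arm holds its last target. There are 200 camera calls.

## Task

Put the X-ray unit's interlock box into service position (left and right are meant as seen by someone facing its sloping dial panel from the far side of the table): first turn the left dial until its pointer stands on the four-dot mark, then the right dial until its pointer stands on the two-dot mark. Only when both dials show the code, lift the locking bolt out of the left notch of the rail, shift it one notch to the right and set it fully down and upright in the middle notch. Leave both dials on the code, let go of everything, and do not push the other things on the table about.

Things in the scene. Friction and masses are not known exactly. Their poses are not given: they have to be found in the camera images.
- lock_box: Grey steel box fixed to the table, 200 (x) by 250 mm (y), its sloping panel on the side away from the robot. Origin: centre of underside, on the table. Its x points from the panel to the back (about to the robot), y to the left for one facing the panel, z up. White panel: 30 degree slope, z 35 mm at x -100 to z 92.7 at x 0, outward normal (-0.5, 0, 0.866). x 0 to 100: level ledge, z 92.7.
- dial_left (a joint): Angle (rad) of the dial at the left for one facing the panel (box's +y): 0 = pointer straight up the slope, growing counter-clockwise seen from outside (pointer to the box's +y). Five marks of black dots, laid as on dice, 43 mm from its axis: one dot at +1.571 (left), two +0.785, three 0, four -0.785, five -1.571 (right). Stops at +-1.9. Stays where left (friction 0.06 N m), no clicks.
- dial_left_grip (a point): On the left dial's axis, 26 mm out from the panel; z out of the panel, x to the pointer. The axis leaves the panel at box x -50, y 64, z 63.9 mm. Black disc, 54 mm across, face 9 mm out from the panel; across it a black grip bar 42 long (x), 12 thick (y), up to 35 mm out. White stripe on the bar's top and white nib on the disc beyond its end show the pointer (+x).
- dial_right (a joint): Angle (rad) of the right dial (box's -y side): same zero, sense, dot marks, stops and friction as the left dial.
- dial_right_grip (a point): Same point on the right dial, which is identical to the left one. Its axis leaves the panel at box x -50, y -64, z 63.9 mm, along the panel's normal.
- bolt: Loose steel bolt, about 110 g. Origin: centre of its underside, z up. Foot 10 x 10, z 0 to 10 mm, hangs between the rail walls; cross bar 46 (x) by 10 (y), z 10 to 20, lies in a notch of both walls; neck 10 x 10; flat grip plate 10 thick (x), 34 wide (y), z 30 to 66. Seated: origin at box z 94.7 mm, x 55, axes as the box. Clears the walls when raised 16 mm. Starts in the left notch.
- bolt_grip (a point): On the bolt's axis, 50 mm above its underside, in the middle of the grip plate.
- notch_left (a point): Centre of the left notch's floor, box x 55, y 45, z 104.7 mm: the bolt's start place. Notches are 16 mm wide along y (22 at the rounded mouth) and 16 mm deep, 45 mm apart.
- notch_mid (a point): Centre of the middle notch's floor, box x 55, y 0, z 104.7 mm: where the bolt must end. Axes as the box. The aluminium rail is two walls along y (-85 to 85 mm), each 10 mm thick, 14 mm gap between them centred at box x 55, tops at box z 120.7 mm.
- notch_right (a point): Centre of the right notch's floor, box x 55, y -45, z 104.7 mm; not used.
- cover_cap: Bystander: white round cover cap like a bowl, 100 mm across, 40 mm tall, open side up, origin under its centre.
- crimper: Bystander: crimping pliers with black head and two blue handles, about 180 x 78 x 20 mm, lying flat; origin between the handles, under it, head towards its x.
- knife: Bystander: closed yellow cutter, 130 x 26 x 17 mm, lying along its x; origin under its centre.

How it is judged:
By the outcome, as a careful person would: the job done as asked, in the order asked, and still so for the second after the job is handed in, with the robot touching nothing.
It also fails if it takes over 64 s, if anything falls off the work surface, if the arm or the gripper's body presses on something with over 40 N, if the wrist force passes 120 N, or if a joint passes its speed limit or range.

## Working session

There is one attempt and no reset: what is moved stays moved. The work goes in short steps, Python scripts to look and compute and a shell command to move; the robot and the scene stay as the last step left them, time stands still between calls to the robot, and variables do not carry over. Pictures are saved under pics/ and viewed, at most 13 in all, crops included, and the job is handed in when it is done.

```bash
ls; mkdir -p pics
python3 - <<'E'
from cell import telemetry, camera, env
import cv2
s=telemetry.sense(); print({k:s[k] for k in('time_s','eef_pos','eef_rot','finger_gap')})
for n in('scene','side'):
    c=camera(n); cv2.imwrite(f'pics/{n}1.png',c['color'][:,:,::-1]); print({k:v for k,v in c.items() if k!='color'})
E
```

```text
pics
{'time_s': 0.0, 'eef_pos': array([ 0.17350454, -0.54728887,  0.19408204]), 'eef_rot': array([-3.13924780e+00, -3.49394905e-04,  3.06806543e-01]), 'finger_gap': 0.08549250703083693}
{'vfov': 47.497967296670915, 'cx': 273.7202311490723, 'cy': 207.90539609037327, 'k1': -0.06883347308440677, 'origin': array([ 1.29552035, -0.40958043,  1.00787631]), 'rotation': array([0.77409994, 0.01973976, 1.03994651])}
{'vfov': 46.227927593812645, 'cx': 278.1511480889408, 'cy': 217.7547759794996, 'k1': -0.16033905620504527, 'origin': array([ 0.28565864, -1.15259334,  0.84883482]), 'rotation': array([ 1.00223079,  0.00420718, -0.19985643])}
```

View pics/scene1.png

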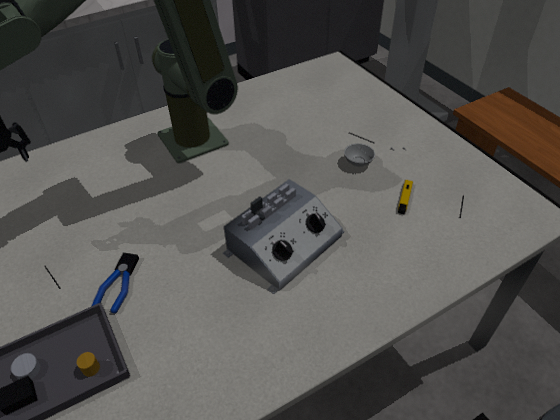

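View pics/side1.png

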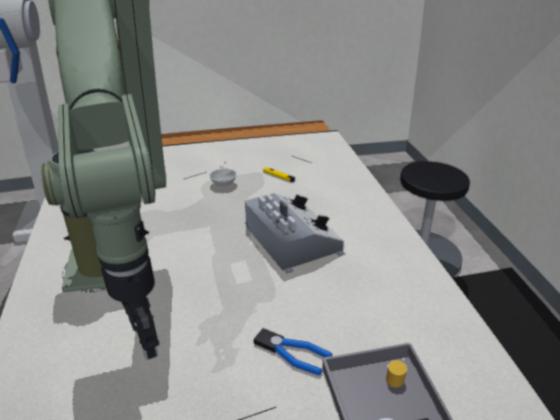

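The scene picture shows the box around (285,235), its dials at (283,250) and (316,223), and the bolt at (257,207). The crimper is at (118,280), the cap at (358,156) and the knife at (405,197). The side picture shows the box at (293,230). I'll enlarge both box areas.

```bash
python3 - <<'E'
import cv2,numpy as np
a=cv2.imread('pics/scene1.png')[170:300,215:355]; b=cv2.imread('pics/side1.png')[185:275,235:355]
a=cv2.resize(a,None,fx=5.7,fy=4.6*0+4.6,interpolation=3) if 0 else cv2.resize(a,None,fx=4,fy=4,interpolation=cv2.INTER_CUBIC)
cv2.imwrite('pics/a2.png',a); cv2.imwrite('pics/b2.png',cv2.resize(b,None,fx=6,fy=6,interpolation=cv2.INTER_CUBIC))
E
cat > h.py <<'E'
import numpy as np, cv2
from scipy.spatial.transform import Rotation as R
def Rm(e): return R.from_euler('xyz',e)
def proj(c,P):
    p=(np.atleast_2d(P)-c['origin'])@Rm(c['rotation']).as_matrix()
    u=np.c_[p[:,0],-p[:,1]]/-p[:,2:3]; u=u*(1+c['k1']*(u**2).sum(1,keepdims=True))
    f=c['color'].shape[0]/2/np.tan(np.radians(c['vfov'])/2)
    return u*f+[c['cx'],c['cy']]
def box2w(q,P): return R.from_euler('z',q[2]).apply(np.atleast_2d(P))+[q[0],q[1],0]
def snap(n,f,crop=None,s=1):
    from cell import camera
    c=camera(n); i=c['color'][:,:,::-1]
    if crop: i=i[crop[1]:crop[3],crop[0]:crop[2]]
    cv2.imwrite('pics/'+f,cv2.resize(i,None,fx=s,fy=s,interpolation=cv2.INTER_CUBIC)); return c
E
```

```text
(no output)
```

View pics/a2.png

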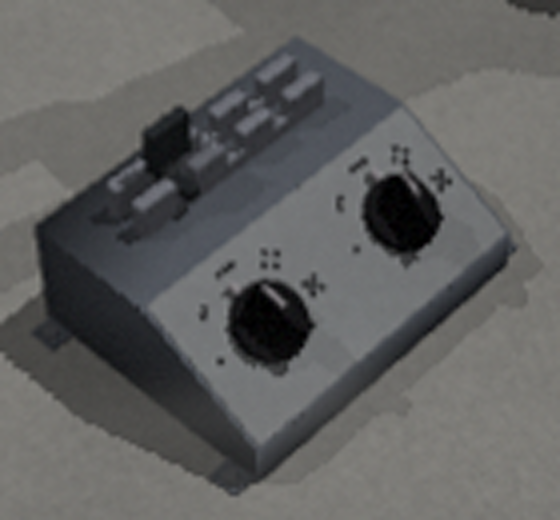

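View pics/b2.png

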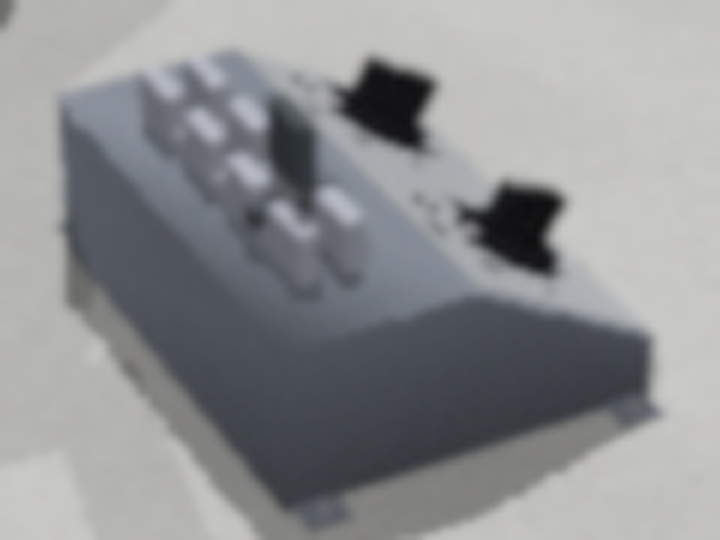

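The scene crop shows both dials' stripes pointing to between the four- and five-dot marks, and the bolt in the left notch. The panel and ledge corners are clear in both crops. I'll fit the box pose to those corners.

Run:
```python
from h import *
from cell import camera
from scipy.optimize import least_squares
cs,cd=camera('scene'),camera('side')
A=np.array([[100,125,92.7,40,228],[100,-125,92.7,297,38],[0,125,92.7,148,303],[0,-125,92.7,403,102],[-100,125,0,258,475],[-100,-125,35,508,235]],float)
B=np.array([[100,-125,92.7,62,95],[0,-125,92.7,235,52],[0,125,92.7,480,298],[-100,125,35,650,338],[-100,125,0,650,405],[100,125,0,290,508]],float)
ua=A[:,3:]/4+[215,170]-.4; ub=B[:,3:]/6+[235,185]-.4
def f(q): return np.r_[(proj(cs,box2w(q,A[:,:3]/1000))-ua).ravel(),(proj(cd,box2w(q,B[:,:3]/1000))-ub).ravel()]
best=min((least_squares(f,[.6,0,t],loss='soft_l1') for t in(2.4,2.8,3.2,3.6)),key=lambda r:r.cost)
q=best.x; print(q,np.round(f(q).reshape(-1,2),1).tolist())
np.save('q.npy',q)
P=box2w(q,np.array([[-50-13,64,63.9+22.5],[-63,-64,86.4],[55,45,144.7],[55,0,144.7]])/1e3); print(P, np.linalg.norm(P[:,:2],axis=1))
w=camera('wrist'); s=__import__('cell').telemetry.sense(); T=Rm(s['eef_rot'])
print('wrist cam in tool',T.inv().apply(w['origin']-s['eef_pos']),(T.inv()*Rm(w['rotation'])).as_matrix().round(2),w['vfov'])
```

```text
[0.56579071 0.03054312 3.40977489] [[-1.2, -0.8], [0.2, -0.6], [-1.6, 0.9], [0.3, 0.1], [0.4, 2.2], [0.9, -0.6], [-0.7, -0.0], [0.0, -0.4], [0.0, -0.9], [1.1, 0.1], [0.2, -1.3], [-1.0, 1.4]]
[[ 0.64349738 -0.01447547  0.0864    ]
 [ 0.60958006  0.10894907  0.0864    ]
 [ 0.52468079 -0.02742217  0.1447    ]
 [ 0.51275673  0.01596927  0.1447    ]] [0.64366017 0.61923965 0.5253969  0.51300534]
wrist cam in tool [ 6.68158174e-02 -1.05591657e-04 -1.78605274e-01] [[-0.    0.97  0.26]
 [ 1.    0.    0.  ]
 [ 0.    0.26 -0.97]] 63.39605125946261
```

```bash
cat >> h.py <<'E'
from cell import telemetry
def dialpose(q,side,ang,out,flip=0):
    "TCP pose: tool z into the panel, tool x along pointer at ang"
    n=np.array([-.5,0,.866]);up=np.array([.866,0,.5]);y=np.array([0,1.,0])
    x=np.cos(ang)*up+np.sin(ang)*y
    if flip:x=-x
    M=np.c_[x,np.cross(-n,x),-n]
    p=np.array([-.05,.064*side,.0639])+n*out
    return box2w(q,p)[0],R.from_euler('z',q[2])*R.from_matrix(M)
def topose(q,bx,by,z,yaw=0):
    M=np.array([[1,0,0],[0,-1,0],[0,0,-1.]])@np.eye(3)
    return box2w(q,[bx,by,z])[0],R.from_euler('z',q[2]+yaw)*R.from_matrix(M)
def go(p,T):
    s=telemetry.sense();C=Rm(s['eef_rot']); 
    print('t',round(s['time_s'],2),'shift',C.inv().apply(p-s['eef_pos']).round(4),'turn',np.degrees((C.inv()*T).as_rotvec()).round(1),'j',s['joint_pos'].round(2),'F',s['contact_force'].round(1),'gap',round(s['finger_gap'],3))
E
python3 - <<'E'
from h import *
q=np.load('q.npy'); go(*dialpose(q,1,-.9,.10))
E
```

```text
t 0.25 shift [ 0.646  -0.365   0.0447] turn [  33.5  -15.5 -122.8] j [-1.41  0.21  1.54  0.    1.39 -0.15] F [ 0.1  0.1 -0.2] gap 0.085
```

```bash
python3 -m jog '[[[0.06,-0.035,-0.06],[2.6,-1.2,-9.5]],[[0.12,-0.07,-0.08],[5.2,-2.4,-19]],[[0.17,-0.1,-0.08],[7.8,-3.6,-28.5]],[[0.22,-0.125,-0.08],[10.4,-4.8,-38]],[[0.27,-0.15,-0.08],[13,-6,-47]]]' -1
python3 - <<'E'
from h import *
q=np.load('q.npy'); go(*dialpose(q,1,-.9,.12))
E
```

```text
time_s: 0.88
eef_pos: [0.3745, -0.3348, 0.2756]
eef_rot: [-2.899, 0.005, 1.137]
contact_force: [0.6, -1.5, 0.4]
finger_gap: 0.0855
finger_force: 0.0
t 0.88 shift [0.4347 0.1663 0.0676] turn [ 20.5  -9.5 -75.5] j [-0.83  0.18  1.43 -0.1   1.75 -0.41] F [ 0.6 -1.5  0.4] gap 0.086
```

```bash
python3 -m jog '[[[0.05,0.02,-0.02],[2.6,-1.2,-9.5]],[[0.1,0.04,-0.02],[5.2,-2.4,-19]],[[0.15,0.06,-0.02],[7.8,-3.6,-28.5]],[[0.2,0.08,-0.02],[10.4,-4.8,-38]],[[0.25,0.095,0],[13,-6,-47]]]'
python3 - <<'E'
from h import *
q=np.load('q.npy'); go(*dialpose(q,1,-.9,.12))
E
```

```text
time_s: 1.5
eef_pos: [0.5653, -0.1482, 0.2517]
eef_rot: [-2.731, -0.168, 1.948]
contact_force: [0.2, -1.0, 0.4]
finger_gap: 0.0857
finger_force: 0.0
t 1.5 shift [0.0751 0.1937 0.0224] turn [  7.6  -3.5 -28.5] j [-0.32  0.53  1.07 -0.15  1.96 -0.76] F [ 0.2 -1.   0.4] gap 0.086
```

```bash
python3 -m jog '[[[0.02,0.05,0],[2.6,-1.2,-9.5]],[[0.04,0.1,0],[5.2,-2.4,-19]],[[0.06,0.15,0.01],[7.6,-3.5,-28.5]],[[0.075,0.19,0.02],[7.6,-3.5,-28.5]],[[0.075,0.194,0.022],[7.6,-3.5,-28.5]]]'
python3 - <<'E'
from h import *
q=np.load('q.npy'); go(*dialpose(q,1,-.9,.12))
c=snap('wrist','w1.png',None,1.4)
n=np.array([-.5,0,.866])
L=[[100,125,92.7],[100,-125,92.7],[0,125,92.7],[0,-125,92.7],[-100,125,35],[-100,-125,35],np.array([-50,64,63.9])+35*n,np.array([-50,-64,63.9])+35*n,[55,45,160.7]]
print((proj(c,box2w(q,np.array(L)/1e3))*1.4).round().tolist())
E
```

```text
time_s: 2.12
eef_pos: [0.6867, -0.0001, 0.1621]
eef_rot: [-2.712, -0.325, 2.439]
contact_force: [-0.3, 0.1, -1.0]
finger_gap: 0.0858
finger_force: 0.0
t 2.12 shift [-0.0008 -0.0027 -0.0057] turn [-0.3 -0.5  0.1] j [-0.05  0.9   0.68 -0.18  2.07 -1.03] F [-0.3  0.1 -1. ] gap 0.086
[[178.0, 202.0], [394.0, -108.0], [257.0, 292.0], [517.0, -49.0], [397.0, 395.0], [662.0, 90.0], [385.0, 288.0], [540.0, 100.0], [200.0, 98.0]]
```

View pics/w1.png

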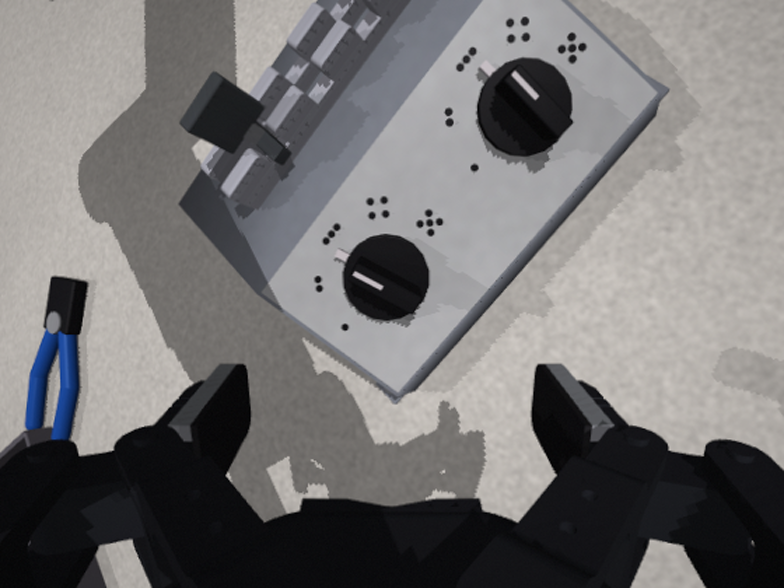

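The wrist picture shows the left dial at (386,278) and the right at (524,106). The left nib is at (341,256), near the three-dot mark, and the right nib at (485,69). I'll refit the pose on the dot marks and work out both pointer angles.

Run:
```python
from h import *
from cell import camera
from scipy.optimize import least_squares
c=camera('wrist'); q=np.load('q.npy')
def dp(side,ang,r,out):
    n=np.array([-.5,0,.866]);up=np.array([.866,0,.5])
    return np.array([-.05,.064*side,.0639])+r*(np.cos(ang)*up+np.sin(ang)*np.array([0,1,0]))+n*out
a={1:1.571,2:.785,3:0,4:-.785,5:-1.571}
L={1:(345,327),2:(319,284),3:(332,234),4:(378,208),5:(430,222)};Rr={1:(474,168),2:(449,117),3:(467,59),4:(518,29),5:(572,47)}
P=[dp(1,a[k],.043,0) for k in L]+[dp(-1,a[k],.043,0) for k in Rr]
P+=[[-.1,-.125,.035],[0,.125,.0927],[.1,.125,.0927]]
U=np.array(list(L.values())+list(Rr.values())+[(660,90),(265,293),(180,204)])/1.4
f=lambda q:(proj(c,box2w(q,np.array(P)))-U).ravel()
r=least_squares(f,q,loss='soft_l1');print(r.x,q,f(r.x).reshape(-1,2).round(1).tolist())
q=r.x;np.save('q.npy',q)
for s,nib,st in((1,(341,256),[(354,273),(382,288)]),(-1,(485,69),[(513,73),(537,99)])):
    g=lambda v:(proj(c,box2w(q,np.array([dp(s,v[0],v[1],.010)])))-np.array(nib)/1.4).ravel()
    print('nib',least_squares(g,[-.3,.027],x_scale=[1,.02]).x)
    for e in st:
        g=lambda v:(proj(c,box2w(q,np.array([dp(s,v[0],v[1],.035)])))-np.array(e)/1.4).ravel()
        print('stripe',least_squares(g,[-.3,.015],x_scale=[1,.02]).x)
```

```text
[0.56631191 0.02852345 3.41126035] [0.56579071 0.03054312 3.40977489] [[1.0, -1.0], [0.9, -0.8], [0.6, -0.5], [0.6, -0.5], [0.2, -0.1], [0.3, -0.5], [0.1, 0.1], [-0.7, 0.6], [-0.7, 1.2], [-0.9, 1.0], [1.0, 0.2], [-4.8, 0.4], [-0.6, 0.1]]
nib [0.19776398 0.03132428]
stripe [0.20286957 0.02037745]
stripe [0.47548125 0.00264369]
nib [-0.01506952  0.03151946]
stripe [-0.07518484  0.01981141]
stripe [0.09857688 0.00169078]
```

```bash
cat > g.py <<'E'
import sys
from h import *
q=np.load('q.npy'); a=[float(v) for v in sys.argv[2:]]
go(*(dialpose(q,int(a[0]),a[1],a[2],int(a[3])) if sys.argv[1]=='d' else topose(q,*a)))
E
python3 g.py d 1 .19 .05 0
```

```text
t 2.23 shift [-0.0018  0.0001  0.067 ] turn [  0.2  -0.4 -62.7] j [-0.05  0.9   0.68 -0.18  2.07 -1.03] F [-0.2 -0.4 -0.3] gap 0.086
```

```bash
python3 -m jog '[[[-0.002,0,0.01],[0,0,-10.5]],[[-0.002,0,0.02],[0,0,-21]],[[-0.002,0,0.03],[0,0,-31.5]],[[-0.002,0,0.045],[0,0,-42]],[[-0.002,0,0.06],[0,-0.4,-52.5]]]' -1 >/dev/null
python3 -m jog '[[[0,0,0.005],[0,0,-10]],[[0,0,0.005],[0,0,-10]],[[0,0,0.005],[0,0,-10]],[[0,0,0.005],[0,0,-10]],[[0,0,0.005],[0,0,-10]]]'
python3 g.py d 1 .19 .013 0
```

```text
time_s: 3.48
eef_pos: [0.6576, -0.0131, 0.1105]
eef_rot: [3.035, -0.51, -2.659]
contact_force: [-0.8, -0.8, -0.2]
finger_gap: 0.0854
finger_force: 0.0
t 3.48 shift [0.0001 0.0003 0.0408] turn [ 0.1  0.2 -0.3] j [-0.06  0.85  0.87 -0.17  1.91 -2.11] F [-0.8 -0.8 -0.2] gap 0.085
```

```bash
python3 -m jog '[[[0,0,0.01],[0,0,0]],[[0,0,0.02],[0,0,0]],[[0,0,0.03],[0,0,0]],[[0,0,0.04],[0,0,0]],[[0,0,0.04],[0,0,0]]]' -1 >/dev/null
python3 -m jog '[[[0,0,0],[0,0,0]],[[0,0,0],[0,0,0]],[[0,0,0],[0,0,0]],[[0,0,0],[0,0,0]],[[0,0,0],[0,0,0]]]' 1
python3 g.py d 1 .19 .013 0
python3 -c "
from h import *
snap('wrist','w2.png',None,1.4)"
```

```text
time_s: 4.72
eef_pos: [0.6382, -0.0182, 0.0755]
eef_rot: [3.034, -0.51, -2.658]
contact_force: [0.0, -1.1, -0.3]
finger_gap: 0.0
finger_force: 0.0
t 4.72 shift [0.0001 0.0002 0.0005] turn [ 0.1  0.2 -0.2] j [-0.07  0.84  0.96 -0.17  1.83 -2.1 ] F [ 0.  -1.1 -0.3] gap 0.0
```

View pics/w2.png

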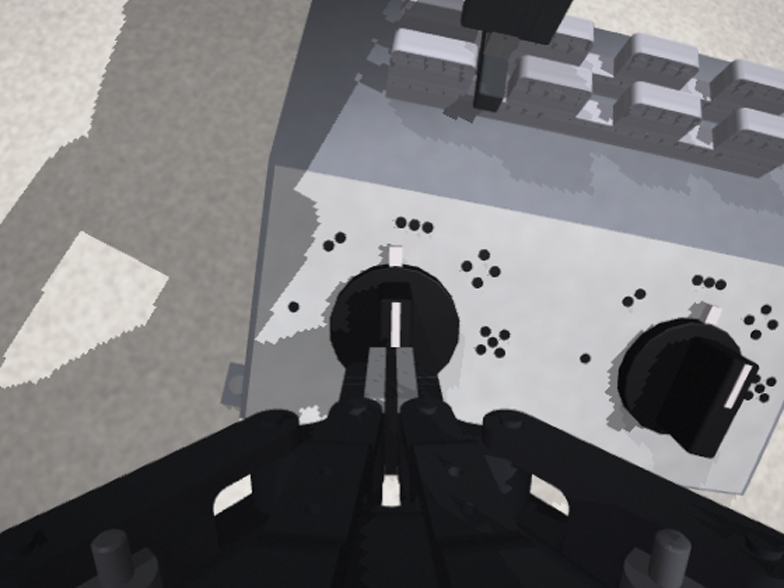

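Gap 0: the fingers shut without catching the bar. In the picture the tips are at about (392,347), just where the stripe ends. I'll compare projected positions.

Run:
```python
from h import *
from cell import camera
c=camera('wrist');q=np.load('q.npy');s=telemetry.sense();T=Rm(s['eef_rot'])
print('tcp,tcp-19,-40',(proj(c,s['eef_pos']+T.apply([[0,0,0],[0,0,-.019],[0,0,-.04]]))*1.4).round())
n=np.array([-.5,0,.866]);b=np.array([-.05,.064,.0639])
print('axis 9,13,35 out',(proj(c,box2w(q,[b+n*.009,b+n*.013,b+n*.035]))*1.4).round())
print('bar end top',(proj(c,box2w(q,dialpose(q,1,0.19,0)[1].as_matrix()[:,0]*0+b+n*.035))*1.4).round())
```

```text
tcp,tcp-19,-40 [[390. 334.]
 [390. 352.]
 [390. 377.]]
axis 9,13,35 out [[391. 330.]
 [391. 333.]
 [391. 355.]]
bar end top [[391. 355.]]
```

Run:
```python
from h import *
from cell import camera
c=camera('wrist');s=telemetry.sense();T=Rm(s['eef_rot'])
for z in(0,-.013,-.02,-.03,-.04):
  print(z,(proj(c,s['eef_pos']+T.apply([[x,y,z] for y in(.0425,0) for x in(-.011,.011)]))*1.4).round().tolist())
print(s['finger_gap'],s['finger_force'],s['moment'].round(2),s['contact_force'].round(1))
i=c['color'][215:300,225:335,::-1]
i=np.clip((i/255.)**.5*300,0,255).astype(np.uint8)
cv2.imwrite('pics/w3.png',cv2.resize(i,None,fx=6,fy=6,interpolation=cv2.INTER_CUBIC))
```

```text
0 [[494.0, 359.0], [498.0, 307.0], [390.0, 359.0], [390.0, 307.0]]
-0.013 [[502.0, 372.0], [505.0, 317.0], [390.0, 373.0], [390.0, 318.0]]
-0.02 [[506.0, 380.0], [510.0, 324.0], [390.0, 381.0], [390.0, 324.0]]
-0.03 [[513.0, 393.0], [517.0, 334.0], [390.0, 394.0], [390.0, 334.0]]
-0.04 [[520.0, 407.0], [525.0, 345.0], [390.0, 408.0], [390.0, 345.0]]
0.00018154492887720357 0.0 [ 0.07 -0.26 -0.02] [0.6 0.5 0.2]
```

View pics/w3.png

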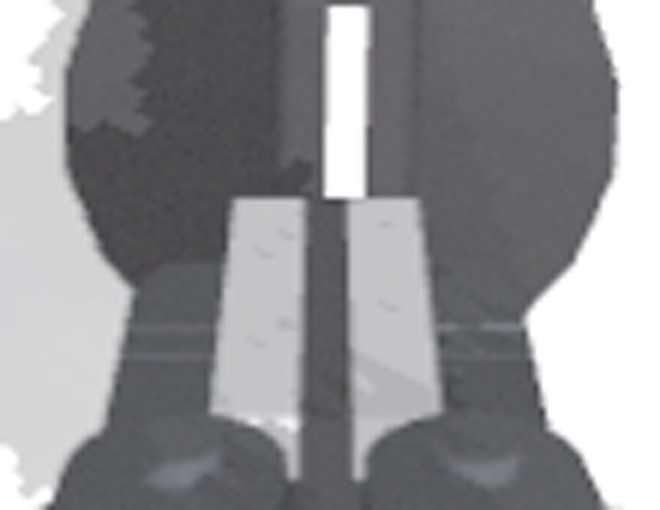

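The enlarged crop shows pale pad fronts ending at row 347 of the full picture. By the calibration that is about 40 mm short of the reported TCP, so the tips may still be above the bar. I'll check this against the side camera.

Run:
```python
from h import *
from cell import camera
c=camera('side');s=telemetry.sense();T=Rm(s['eef_rot']);q=np.load('q.npy')
# start pose check on side1
T0=Rm([-3.1392,-.0003,.3068]);p0=np.array([.1735,-.5473,.1941])
for z in(0,-.013,-.054): print('start',z,proj(c,p0+T0.apply([[0,-.05,z],[0,.05,z]])).round().tolist())
u=proj(c,s['eef_pos']+T.apply([[0,0,0],[0,0,-.041]])); print('now',u.round(1))
a=cv2.imread('pics/side1.png')[290:390,100:200]
b=c['color'][180:280,250:350,::-1]
g=np.hstack([a,b]); g=np.clip((g/255.)**.6*255,0,255).astype(np.uint8)
cv2.imwrite('pics/s4.png',cv2.resize(g,None,fx=4,fy=4,interpolation=cv2.INTER_CUBIC))
```

```text
start 0 [[139.0, 340.0], [156.0, 379.0]]
start -0.013 [[138.0, 335.0], [155.0, 374.0]]
start -0.054 [[134.0, 318.0], [151.0, 357.0]]
now [[321.1 223. ]
 [327.8 210.8]]
```

View pics/s4.png

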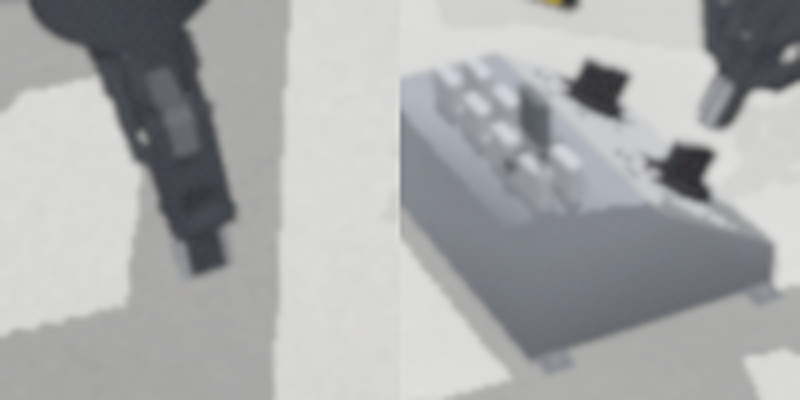

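The side view confirms it: the real tips are at about (329,211), where TCP −41 mm projects, and the start picture agrees. The reported TCP therefore lies 41 mm beyond the true tips, and I'll allow for that offset from here. I'll open, go down another 40 mm and grip.

```bash
python3 -m jog '[[[0,0,0],[0,0,0]],[[0,0,0],[0,0,0]],[[0,0,0],[0,0,0]],[[0,0,0],[0,0,0]],[[0,0,0],[0,0,0]]]' -1 |grep gap
python3 -m jog '[[[0,0,0.01],[0,0,0]],[[0,0,0.02],[0,0,0]],[[0,0,0.03],[0,0,0]],[[0,0,0.04],[0,0,0]],[[0,0,0.04],[0,0,0]]]' -1
python3 -m jog '[[[0,0,0],[0,0,0]],[[0,0,0],[0,0,0]],[[0,0,0],[0,0,0]],[[0,0,0],[0,0,0]],[[0,0,0],[0,0,0]]]' 1
python3 g.py d 1 -.785 -.027 0
```

```text
finger_gap: 0.0852
time_s: 6.18
eef_pos: [0.6175, -0.0235, 0.0395]
eef_rot: [3.032, -0.513, -2.658]
contact_force: [-0.3, -0.5, -0.0]
finger_gap: 0.0852
finger_force: 0.0
time_s: 6.8
eef_pos: [0.6186, -0.0222, 0.0413]
eef_rot: [3.032, -0.51, -2.657]
contact_force: [-1.8, 3.5, 2.7]
finger_gap: 0.0109
finger_force: 61.2
t 6.8 shift [ 0.0002 -0.0012  0.0009] turn [ 0.3  0.1 55.7] j [-0.08  0.83  1.05 -0.17  1.75 -2.1 ] F [-1.8  3.5  2.7] gap 0.011
```

```bash
python3 -m jog '[[[0,0,0],[0,0,10]],[[0,0,0],[0,0,20]],[[0,0,0],[0,0,30]],[[0,0,0],[0,0,40]],[[0,0,0],[0,0,50]]]' 1 | grep force
python3 -m jog '[[[0,0,0],[0,0,6]],[[0,0,0],[0,0,6]],[[0,0,0],[0,0,6]],[[0,0,0],[0,0,6]],[[0,0,0],[0,0,6]]]' 1
python3 g.py d 1 -.785 -.027 0
python3 -c "
from h import *
snap('wrist','w5.png',None,1.4)"
```

```text
contact_force: [-1.6, 2.5, 2.8]
finger_force: 61.1
time_s: 8.05
eef_pos: [0.6186, -0.0224, 0.0414]
eef_rot: [-2.757, -0.361, 2.551]
contact_force: [-2.3, 5.0, 4.3]
finger_gap: 0.0104
finger_force: 61.3
t 8.05 shift [-0.0008 -0.0006  0.0009] turn [ 0.2 -0.  -0.2] j [-0.08  0.83  1.05 -0.17  1.75 -1.12] F [-2.3  5.   4.3] gap 0.01
```

View pics/w5.png

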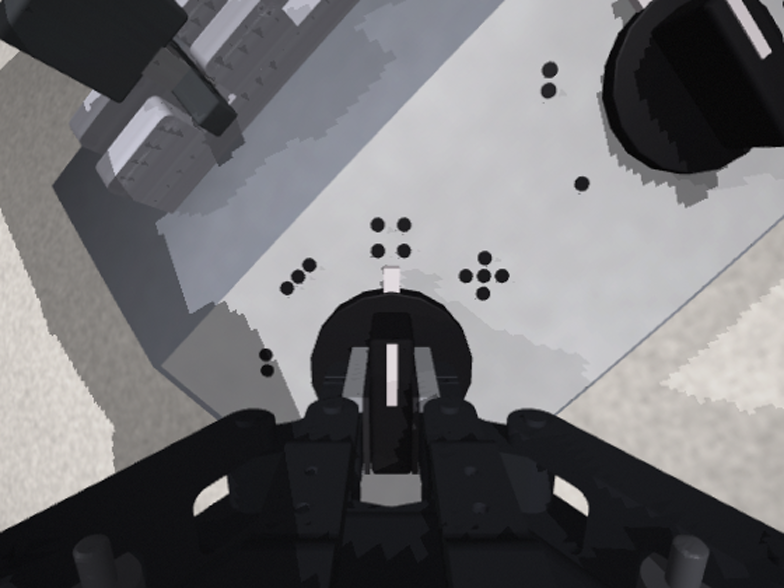

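The nib is at (391,280), right under the four-dot mark at (391,238), so the left dial is set. I'll release and retreat.

```bash
python3 -m jog '[[[0,0,0],[0,0,0]],[[0,0,0],[0,0,0]],[[0,0,0],[0,0,0]],[[0,0,0],[0,0,0]],[[0,0,0],[0,0,0]]]' -1 |grep gap
python3 -m jog '[[[0,0,-0.02],[0,0,0]],[[0,0,-0.05],[0,0,0]],[[0,0,-0.08],[0,0,0]],[[0,0,-0.11],[0,0,0]],[[0,0,-0.11],[0,0,0]]]' -1 |grep force
python3 g.py d -1 -.04 .083 1
```

```text
finger_gap: 0.0854
contact_force: [-0.1, 0.3, -0.1]
finger_force: 0.0
t 9.35 shift [0.0921 0.0901 0.0037] turn [  0.6  -0.3 136.9] j [-0.06  0.87  0.78 -0.17  1.98 -1.14] F [-0.1  0.3 -0.1] gap 0.085
```

```bash
python3 -m jog '[[[0.02,0.02,0],[0,0,10]],[[0.04,0.04,0],[0,0,20]],[[0.06,0.06,0],[0,0,30]],[[0.08,0.08,0],[0,0,40]],[[0.092,0.09,0.004],[0,0,50]]]' -1 |grep force
python3 -m jog '[[[0,0,0],[0,0,10]],[[0,0,0],[0,0,20]],[[0,0,0],[0,0,30]],[[0,0,0],[0,0,40]],[[0,0,0],[0,0,50]]]' |grep force
python3 -m jog '[[[0,0,0],[0,0,10]],[[0,0,0],[0,0,20]],[[0,0,0],[0,0,30]],[[0,0,0],[0,0,37]],[[0,0,0],[0,0,37]]]' |grep force
python3 g.py d -1 -.04 -.027 1
```

```text
contact_force: [0.1, 0.0, 0.6]
finger_force: 0.0
contact_force: [-0.3, 0.3, -0.1]
finger_force: 0.0
contact_force: [0.3, 0.3, -0.6]
finger_force: 0.0
t 11.22 shift [0.0011 0.0006 0.1046] turn [-0.1 -0.   0. ] j [ 0.09  0.82  0.88 -0.09  1.96  1.42] F [ 0.3  0.3 -0.6] gap 0.085
```

```bash
python3 -m jog '[[[0.001,0.001,0.03],[0,0,0]],[[0.001,0.001,0.06],[0,0,0]],[[0.001,0.001,0.085],[0,0,0]],[[0.001,0.001,0.104],[0,0,0]],[[0.001,0.001,0.104],[0,0,0]]]' -1 |grep force
python3 -m jog '[[[0,0,0],[0,0,0]],[[0,0,0],[0,0,0]],[[0,0,0],[0,0,0]],[[0,0,0],[0,0,0]],[[0,0,0],[0,0,0]]]' 1 |grep f
python3 g.py d -1 .785 -.027 1
```

```text
contact_force: [0.1, 0.0, 0.7]
finger_force: 0.0
eef_pos: [0.5863, 0.1016, 0.0433]
eef_rot: [3.123, 0.519, 0.224]
contact_force: [-1.2, 5.0, 2.7]
finger_gap: 0.0107
finger_force: 61.3
t 12.47 shift [-0.0006  0.0011  0.0035] turn [ -0.1  -0.3 -47.2] j [ 0.08  0.79  1.11 -0.09  1.75  1.43] F [-1.2  5.   2.7] gap 0.011
```

```bash
python3 -m jog '[[[0,0,0],[0,0,-10]],[[0,0,0],[0,0,-20]],[[0,0,0],[0,0,-30]],[[0,0,0],[0,0,-40]],[[0,0,0],[0,0,-47]]]' 1 | grep force
python3 -m jog '[[[0,0,0],[0,0,0]],[[0,0,0],[0,0,0]],[[0,0,0],[0,0,0]],[[0,0,0],[0,0,0]],[[0,0,0],[0,0,0]]]' -1 |grep force
python3 g.py d -1 .785 -.027 1
python3 -m jog '[[[0,0,-0.03],[0,0,0]],[[0,0,-0.06],[0,0,0]],[[0,0,-0.09],[0,0,0]],[[0,0,-0.12],[0,0,0]],[[0,0,-0.14],[0,0,0]]]' -1 |grep force
python3 g.py t .055 .045 .24 0
python3 -c "
from h import *
snap('wrist','w6.png',None,1.4)"
```

```text
contact_force: [-1.0, 6.5, 3.4]
finger_force: 61.3
contact_force: [0.1, -0.7, 0.8]
finger_force: 0.0
t 13.72 shift [ 0.0001 -0.0008  0.0026] turn [ 0.  -0.2 -0.3] j [ 0.08  0.79  1.12 -0.09  1.75  0.61] F [ 0.1 -0.7  0.8] gap 0.086
contact_force: [0.3, 0.8, 0.4]
finger_force: 0.0
t 14.35 shift [-0.2035 -0.049   0.0165] turn [ -34.9  -14.4 -131.6] j [ 0.09  0.84  0.77 -0.1   2.04  0.6 ] F [0.3 0.8 0.4] gap 0.085
```

View pics/w6.png

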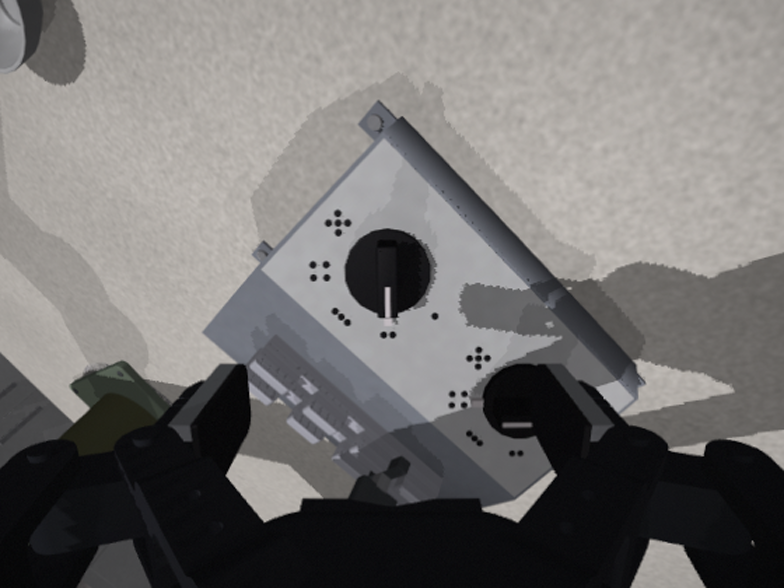

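The right pointer, at (388,318), is on the two-dot mark at (388,335), and the left still points at its four-dot mark. Next is the bolt.

```bash
python3 g.py t .055 .045 .17 -1.5708
```

```text
t 14.4 shift [-0.1792 -0.0252  0.0793] turn [-27.9  11.6 -44.4] j [ 0.09  0.84  0.77 -0.1   2.04  0.6 ] F [-1.3  0.7  3. ] gap 0.086
```

```bash
python3 -m jog '[[[-0.04,-0.005,0.0],[-5,2.1,-8]],[[-0.08,-0.01,0.02],[-10,4.2,-16]],[[-0.12,-0.015,0.04],[-15,6.3,-24]],[[-0.15,-0.02,0.06],[-20,8.4,-32]],[[-0.179,-0.025,0.079],[-25,10.5,-40]]]' -1 |grep force
python3 g.py t .055 .045 .16 -1.5708
```

```text
contact_force: [0.7, -0.4, 1.0]
finger_force: 0.0
t 15.03 shift [0.0002 0.0041 0.007 ] turn [-3.1  1.  -4.1] j [-0.2   0.16  1.66 -0.04  1.37 -0.39] F [ 0.7 -0.4  1. ] gap 0.085
```

```bash
python3 -m jog '[[[0,0.004,0],[-3.1,1,-4.1]],[[0,0.004,0],[-3.1,1,-4.1]],[[0,0.004,0],[-3.1,1,-4.1]],[[0,0.004,0],[-3.1,1,-4.1]],[[0,0.004,0],[-3.1,1,-4.1]]]' -1 |grep force
python3 g.py t .055 .045 .088 -1.5708
python3 - <<'E'
from h import *
c=snap('wrist','w7.png',None,1.4);q=np.load('q.npy')
L=[[60,28,160.7],[60,62,160.7],[50,28,160.7],[50,62,160.7],[55,0,104.7],[74,-85,120.7],[38,-85,120.7]]
print((proj(c,box2w(q,np.array(L)/1e3))*1.4).round().tolist())
E
```

```text
contact_force: [0.3, -0.3, -0.2]
finger_force: 0.0
t 15.65 shift [-0.0004 -0.0021  0.0789] turn [-0.2 -0.  -0.2] j [-0.22  0.14  1.69 -0.    1.32 -0.48] F [ 0.3 -0.3 -0.2] gap 0.085
[[371.0, 291.0], [372.0, 369.0], [396.0, 291.0], [396.0, 369.0], [385.0, 208.0], [339.0, 14.0], [422.0, 13.0]]
```

View pics/w7.png

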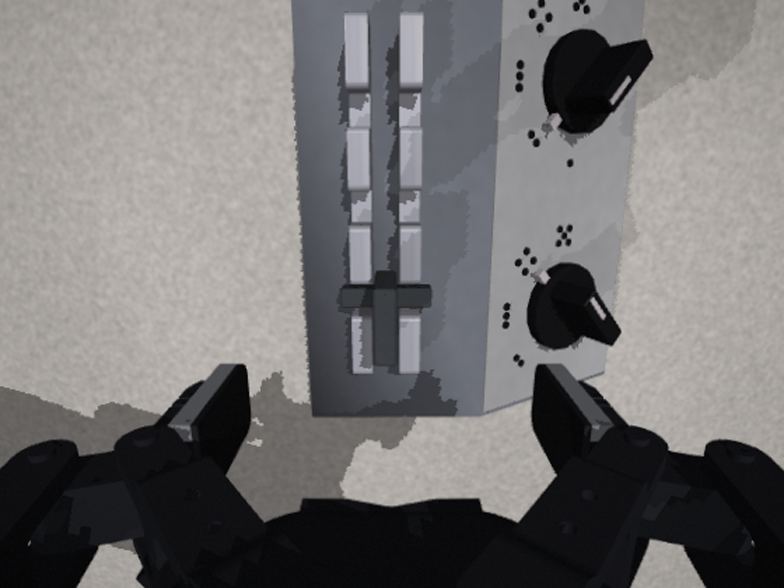

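The bolt plate's top is at columns 374–398 and rows 290–367, within about 1 mm of the prediction, and the middle notch is at row 206. I'll go down and grip.

```bash
python3 -m jog '[[[0,-0.001,0.02],[0,0,0]],[[0,-0.001,0.04],[0,0,0]],[[0,-0.001,0.06],[0,0,0]],[[0,-0.001,0.078],[0,0,0]],[[0,-0.001,0.078],[0,0,0]]]' -1 |grep force
python3 -m jog '[[[0,0,0],[0,0,0]],[[0,0,0],[0,0,0]],[[0,0,0],[0,0,0]],[[0,0,0],[0,0,0]],[[0,0,0],[0,0,0]]]' 1
python3 g.py t .055 .045 .088 -1.5708
```

```text
contact_force: [-0.4, 0.4, -0.8]
finger_force: 0.0
time_s: 16.95
eef_pos: [0.5261, -0.0294, 0.0896]
eef_rot: [-3.14, 0.0, 1.835]
contact_force: [-1.0, -0.7, 1.7]
finger_gap: 0.0097
finger_force: 58.6
t 16.95 shift [ 0.0001 -0.0008  0.0016] turn [-0.1  0.  -0.3] j [-0.22  0.22  1.76 -0.    1.16 -0.48] F [-1.  -0.7  1.7] gap 0.01
```

```bash
python3 -m jog '[[[0,0,-0.008],[0,0,0]],[[0,0,-0.016],[0,0,0]],[[0,0,-0.024],[0,0,0]],[[0,0,-0.028],[0,0,0]],[[0,0,-0.028],[0,0,0]]]' 1 |grep f
python3 -m jog '[[[0.015,0,0],[0,0,0]],[[0.03,0,0],[0,0,0]],[[0.045,0,0],[0,0,0]],[[0.045,0,0],[0,0,0]],[[0.045,0,0],[0,0,0]]]' 1 |grep f
python3 g.py t .055 0 .088 -1.5708
python3 - <<'E'
from h import *
c=snap('wrist','w8.png',(150,90,410,300),3)
E
```

```text
eef_pos: [0.5262, -0.0293, 0.1177]
eef_rot: [-3.14, 0.001, 1.835]
contact_force: [-0.5, 0.6, -1.2]
finger_gap: 0.0094
finger_force: 58.4
eef_pos: [0.5142, 0.0143, 0.1172]
eef_rot: [-3.139, 0.001, 1.836]
contact_force: [1.1, -0.9, -2.1]
finger_gap: 0.0094
finger_force: 58.4
t 18.2 shift [-0.0002 -0.0009  0.0292] turn [-0.1  0.  -0.2] j [-0.14  0.16  1.77 -0.    1.22 -0.4 ] F [ 1.1 -0.9 -2.1] gap 0.009
```

View pics/w8.png

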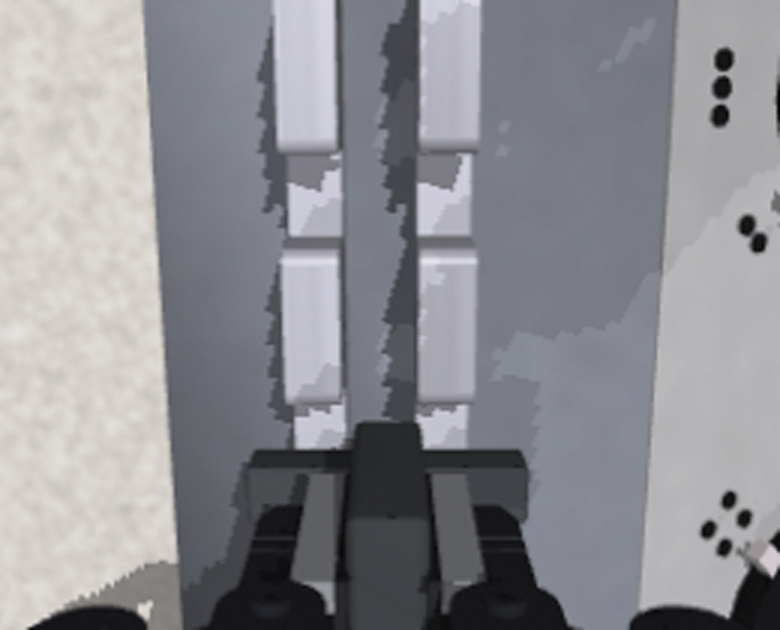

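The bolt hangs upright, with its neck at columns 356–420 within 1 mm of the rail-gap centre. I'll lower it while watching the force.

```bash
python3 -m jog '[[[0,-0.0005,0.004],[0,0,0]],[[0,-0.0005,0.008],[0,0,0]],[[0,-0.0005,0.012],[0,0,0]],[[0,-0.0005,0.016],[0,0,0]],[[0,-0.0005,0.018],[0,0,0]]]' 1 |grep f
python3 -m jog '[[[0,0,0.002],[0,0,0]],[[0,0,0.004],[0,0,0]],[[0,0,0.006],[0,0,0]],[[0,0,0.008],[0,0,0]],[[0,0,0.008],[0,0,0]]]' 1 |grep f
python3 -m jog '[[[0,0,0.001],[0,0,0]],[[0,0,0.002],[0,0,0]],[[0,0,0.002],[0,0,0]],[[0,0,0.002],[0,0,0]],[[0,0,0.002],[0,0,0]]]' 1 |grep f
```

```text
eef_pos: [0.5133, 0.014, 0.0987]
eef_rot: [-3.138, -0.0, 1.835]
contact_force: [-0.4, 0.1, -1.0]
finger_gap: 0.0093
finger_force: 58.4
eef_pos: [0.5134, 0.014, 0.0909]
eef_rot: [-3.139, -0.0, 1.835]
contact_force: [-0.4, -1.1, -1.4]
finger_gap: 0.0093
finger_force: 58.4
eef_pos: [0.5137, 0.014, 0.0896]
eef_rot: [-3.139, 0.0, 1.835]
contact_force: [-2.2, 0.3, 4.4]
finger_gap: 0.0092
finger_force: 59.1
```

Contact came at z 0.0896, exactly the height at which the bolt was gripped, so it's seated. I'll release, go straight up and look.

```bash
python3 -m jog '[[[0,0,0],[0,0,0]],[[0,0,0],[0,0,0]],[[0,0,0],[0,0,0]],[[0,0,0],[0,0,0]],[[0,0,0],[0,0,0]]]' -1 |grep f
python3 -m jog '[[[0,0,-0.02],[0,0,0]],[[0,0,-0.05],[0,0,0]],[[0,0,-0.08],[0,0,0]],[[0,0,-0.1],[0,0,0]],[[0,0,-0.1],[0,0,0]]]' -1 |grep f
python3 - <<'E'
from h import *
c=snap('wrist','w9.png',None,1.4);q=np.load('q.npy')
L=[[60,-17,160.7],[60,17,160.7],[50,-17,160.7],[50,17,160.7],[78,-5,114.7],[32,-5,114.7]]
print((proj(c,box2w(q,np.array(L)/1e3))*1.4).round().tolist())
E
```

```text
eef_pos: [0.5136, 0.014, 0.0891]
eef_rot: [-3.139, 0.0, 1.835]
contact_force: [0.3, 0.6, 0.3]
finger_gap: 0.0854
finger_force: 0.0
eef_pos: [0.5154, 0.0139, 0.1911]
eef_rot: [3.14, 0.002, 1.835]
contact_force: [0.2, 0.4, 0.9]
finger_gap: 0.0851
finger_force: 0.0
[[373.0, 275.0], [374.0, 345.0], [396.0, 275.0], [396.0, 345.0], [344.0, 277.0], [427.0, 277.0]]
```

View pics/w9.png

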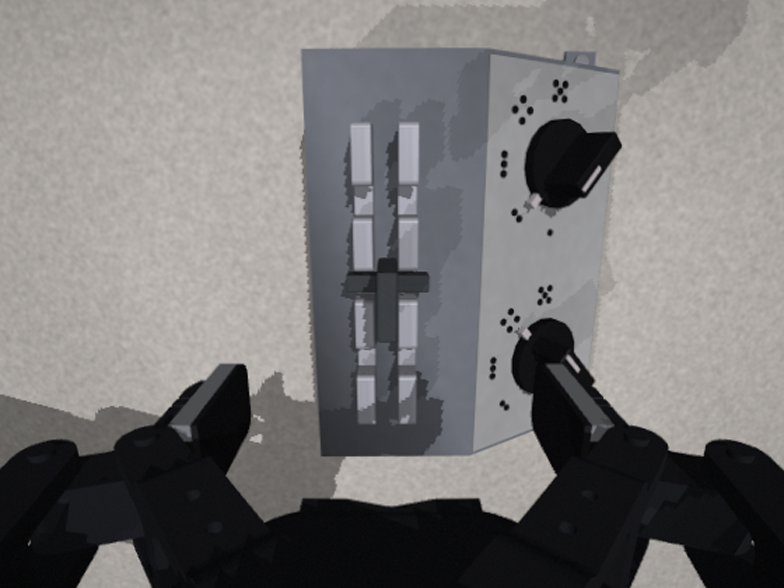

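The bolt sits level in the middle notch, with its plate at (387,305) and its cross bar at row 282, both within 1–2 mm of the seated prediction. The left pointer is on four dots, the right on two, and the gripper is clear.

```bash
python3 -c "
from cell import env
print(env.job_done())"
```

```text
the job is handed in; nothing more can be done
None
```

The job is handed in at about 21 s: the last picture showed the left dial on four dots, the right dial on two, the bolt seated upright in the middle notch and the gripper clear; the hand-in call gave no verdict.

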